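# Set out the bench for filling and sealing a plate

### The arm

A 6-joint arm with a two-finger parallel gripper is mounted at the origin on a cart in front of the work surface, level with it; the furniture and walls round the work are solid. World frame = base frame: x ahead of the robot, y to its left, z up, the work surface at z = 0. Lengths are in m, angles in rad, forces in N, time in s.
With the tool pointing down it reaches from about 0.325 to 0.85 m from the base axis. Payload 4.4 kg.
Tool frame: the origin (TCP) lies on the centre line of the jaws, within the pads' length; the fingertips stand 14 mm ahead of it and the grasp point (between the pads) lies 5 mm behind it; z points along the fingers, y is the line along which they close (so a half turn about z gives the same grasp; the last joint's range is limited). The gripper opens to 94 mm and grips with 3 to 60 N. Pads are 16 mm wide; open, the fingers measure 119 mm over their backs; the gripper's body (75 mm by 177 mm) begins 78 mm behind the grasp point.
Start: joints at [1.111, 0.207, 1.542, -0, 1.393, -0.15], TCP at [0.175, 0.548, 0.219] pointing down, gripper open.
Joint ranges: [-2.73, 2.73], [-0.86, 2.22], [0.23, 2.46], [-1.11, 4.25], [0.08, 2.63], [-2.82, 2.82]. Speed limits (rad/s): [2.79, 2.79, 3.14, 3.14, 3.14, 3.14].

### API

Orientations are given as a unit quaternion [w, x, y, z].
In Python, from cell import bot, viewer gives the robot as it stands.
- The arm moves only by the shell command python3 -m handwheel 'ROWS' [OPENING] [FORCE]. ROWS is JSON, a list of rows, each a list of 6 numbers: the shift along the tool's x, y, z scaled (see below), then the turn, a rotation vector about the tool's x, y, z scaled (see below). In form: [[tx, ty, tz, ax, ay, az], ...]. A call has 1 to 8 rows; each row is the pose to reach, as a shift and turn from the pose commanded when the call began, along the tool's axes at that moment; what a row does not reach only later rows make up. The controller multiplies each number of a shift by 25 cm and each number of a turn by 45 degrees. A row lasts 1/12 s, in which the tool goes at most 41.7 mm and 7.16 degrees, less where a joint would pass 70% of its speed; a pose out of reach is approached as far as the arm can. A call with a number of a shift or a turn outside -1 to 1 is refused whole. A call with a gripper value outside its range is refused whole. OPENING is the closure, from 0 (fully open) to 1 (shut), set as the call begins (- or left out, the last holds). The fingers move at their own pace and stop on an object; FORCE is the grip in N (left out, the last holds). Time passes only in rows, so rows that repeat a pose let the fingers close. It gives the time, the measured TCP pose, the force, the opening and the grip force at its end, in the units of the state.
- bot.get_obs(): the state, without advancing time (a new reading comes with each control period).
- viewer.get_image(name): name is "side" or "top" or "wrist"; returns a dict with "frame" (480x640x3 uint8, red, green, blue), "range_z" (480x640 float32, m along the optical axis (not along the pixel's ray), 0 where there is no reading), "intrinsics" (3x3 intrinsics, pixels), "k1" (the pictures are not rectified: a ray, as slopes to the right and down, at radius r is drawn at 1 + k1 r^2 times it, then the intrinsics apply), "origin" and "orientation" of the camera in the world. Camera axes: x right, y down, z forward; pixel columns grow to the right and rows downward; lengths in m; the calibration is good to about 2 mm. A picture is of the moment at which its call begins.
- bot.job_done(): hands the job in; it is judged then, once.
The state is a dict: "time_s": time; "joints": joint angles; "joint_vel": joint speeds; "joint_torque": joint torques, N m; "tool_pos": TCP position; "ee_rot": TCP orientation; "wrist_force": force on the tool from outside, world axes, zero at the start; "wrist_torque": the same for the moment, N m; "grip_width": finger opening in m; "finger_force": force on a finger pad.
Only numpy, scipy, OpenCV 4.12 (cv2) and the standard library are available. Lean on these libraries where they do the work, as an engineer would, in place of code of your own. Each camera call takes 0.05 s, during which the arm holds its last target. There are 200 camera calls.

### The job

Set out the bench for filling and sealing the spotted well plate: put the white trough in front of the plate (on your side of it), centred, parallel to the plate's long side and about 2 cm clear of it. Stand the red-capped vial off the left end of the trough and the green-capped vial off its right end, each about 2 cm clear of that end and in line with the trough, and lay the yellow tape roll flat on the middle of the top of the white sealing-film carton. Do not shift the plate, the carton, the white-capped vial or the green tape roll.

Things in the scene. Friction and masses are not known exactly. Their poses are not given: they have to be found in the camera images.
- plate: White 96-well plate with red and orange spots on its wells, loose, lying flat; 85 (its x) by 128 (its y) by 15 mm high. Stays where it is. Origin: centre of its underside. Its x axis points roughly away from the robot (within 15 degrees), its y axis along the long side to the left, so 'in front' is its -x side, left is +y.
- carton: White carton of sealing film with an orange panel on its end that faces the robot (not the tissue box by the wall, which has tissues sticking out), loose, lying on the bench; 115 (its x) by 64 (its y) by 60 mm high, closed flat top. Stays where it is. Origin: centre of its underside; z up.
- trough: White reagent trough, 46 mm wide (its x) and 112 mm long (its y) over the rim, 28 mm high, the sides narrowing downward; solid for contact. 40 g. Grasp it across its width at the rim. Origin: centre of its underside. Both ends are alike; either way round will do.
- vial_red: Standing white vial with a red screw cap, 22 mm diameter, 54 mm high (straight body to 42 mm, cap 18 mm diameter above), 30 g. Origin: centre of its underside; z up along the vial.
- vial_green: Same vial with a green screw cap, 22 mm diameter, 54 mm high, 30 g. Origin: centre of its underside; z up along the vial.
- vial_white: Same vial with a white screw cap, 22 mm diameter, 54 mm high; not wanted, stays where it is. Origin: centre of its underside.
- tape_yellow: Roll of yellow marking tape lying flat, 52 mm diameter (54 mm across the loose tape end), 13 mm high, 50 g; its hole is solid for contact, so grasp across the outside. Origin: centre of its underside; z up.
- tape_green: Roll of green marking tape lying flat, 62 mm diameter, 20 mm high; not wanted, stays where it is. Origin: centre of its underside.
Things that resemble listed ones, but are neither listed nor needed, are in the scene too. Leave any turquoise look-alike of the vial_red alone.

How it is judged:
At the end, for the whole second after the job is handed in: Trough flat before plate, gap 7-34 mm, centred to 15 mm, parallel to 0.2 rad; red vial upright off its left end, green off its right, gap 7-34 mm, 15 mm of its axis; yellow tape flat on carton, 15 mm from middle; plate, carton, white vial, green tape moved under 15 mm; at rest (x of trough in the frame of plate between -0.1 and -0.073 m and y of trough in the frame of plate between -0.015 and 0.015 m and angle between the y axis of trough and the y axis of plate, either way round below 0.2 rad and angle between each of trough, vial_red, vial_green, tape_yellow's own z axis and vertical below 0.1 rad and height (world z) of each of trough, vial_red, vial_green below 0.006 m and horizontal distance between vial_red and trough between 0.074 and 0.101 m and x of vial_red in the frame of trough between -0.015 and 0.015 m and y of vial_red in the frame of plate above 0.05 m and horizontal distance between vial_green and trough between 0.074 and 0.101 m and x of vial_green in the frame of trough between -0.015 and 0.015 m and y of vial_green in the frame of plate below -0.05 m and horizontal distance between tape_yellow and carton below 0.015 m and z of tape_yellow in the frame of carton between 0.054 and 0.067 m and linear speed of each of trough, vial_red, vial_green, tape_yellow below 0.02 m/s and distance of each of plate, carton, vial_white, tape_green from where it was at the start of the episode below 0.015 m); the robot touches nothing.
It fails at once if the plate is shifted by more than 25 mm (distance of plate from where it was at the start of the episode above 0.025 m).
It fails at once if the carton is shifted by more than 25 mm (distance of carton from where it was at the start of the episode above 0.025 m).
It fails at once if the white-capped vial is shifted by more than 25 mm (distance of vial_white from where it was at the start of the episode above 0.025 m).
It fails at once if the green tape roll is shifted by more than 25 mm (distance of tape_green from where it was at the start of the episode above 0.025 m).
It also fails if it takes over 96 s, if anything falls off the work surface, if the arm or the gripper's body presses on something with over 40 N, if the wrist force passes 120 N, or if a joint passes its speed limit or range.

## Working session

There is one attempt and no reset: what is moved stays moved. The work goes in short steps, Python scripts to look and compute and a shell command to move; the robot and the scene stay as the last step left them, time stands still between calls to the robot, and variables do not carry over. Pictures are saved under pics/ and viewed, at most 14 in all, crops included, and the job is handed in when it is done.

```bash
mkdir -p pics; ls; python3 - <<'E'
from cell import bot, viewer
import cv2,numpy as np
print(bot.get_obs())
for n in("top","side"):
    d=viewer.get_image(n); cv2.imwrite(f"pics/{n}0.png",d["frame"][:,:,::-1]); np.savez(f"{n}0.npz",**d)
    print(n,d["intrinsics"],d["k1"],d["origin"],d["orientation"])
E
```

```text
pics
{'time_s': 0.0, 'joints': array([ 1.11048816e+00,  2.07423395e-01,  1.54293423e+00, -1.14297181e-05,
        1.39352029e+00, -1.50485826e-01]), 'joint_vel': array([ 0.00091257,  0.00091729, -0.00255822,  0.00098358,  0.00046978,
        0.00072031]), 'joint_torque': array([ 7.34259629e-04, -3.70872402e+01, -2.81424451e+01,  7.00805685e-02,
        3.58471158e-02, -1.74951724e-04]), 'tool_pos': array([0.17496794, 0.54691487, 0.21829823]), 'ee_rot': array([-3.38192801e-04,  1.54291229e-01,  9.88024752e-01, -1.09144903e-03]), 'wrist_force': array([-0.13217109,  0.16968303,  0.55084856]), 'wrist_torque': array([ 0.00826407,  0.05812266, -0.01914769]), 'finger_force': 0.0, 'grip_width': 0.09363240167169758}
top [[553.79955709   0.         318.16771891]
 [  0.         553.79955709 237.98021773]
 [  0.           0.           1.        ]] 0.016426099063315925 [0.02933636 0.19781572 1.53440782] [ 0.10577493 -0.5750451   0.79895983 -0.1407053 ]
side [[439.92565962   0.         319.61308077]
 [  0.         439.92565962 235.93475124]
 [  0.           0.           1.        ]] -0.037764690922609936 [ 0.24564751 -0.70664946  0.57511348] [-0.45665687  0.86664789 -0.17867366  0.09198735]
```

View pics/top0.png

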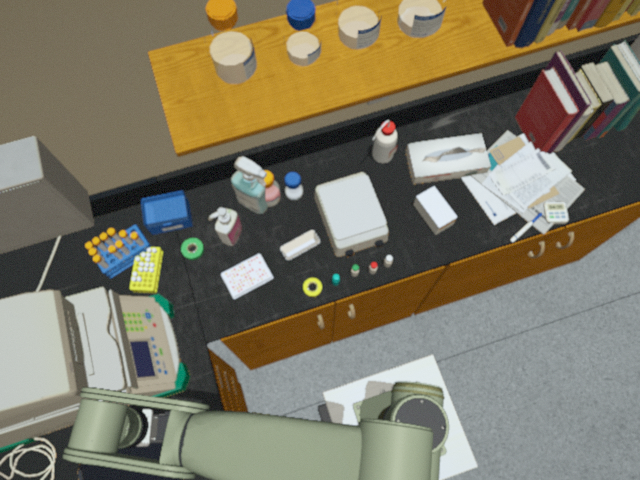

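View pics/side0.png

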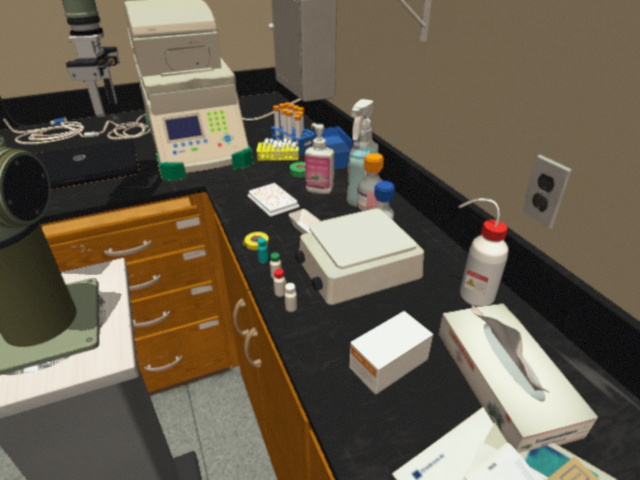

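```bash
cat > h.py <<'E'
import numpy as np,cv2
from scipy.spatial.transform import Rotation as R
def cloud(d):
    K=d["intrinsics"];k1=float(d["k1"]);z=d["range_z"].astype(float)
    v,u=np.mgrid[:480,:640]; p=np.stack([u,v],-1).reshape(-1,1,2).astype(float)
    n=cv2.undistortPoints(p,K,np.array([k1,0,0,0,0])).reshape(480,640,2)
    c=np.dstack([n[...,0]*z,n[...,1]*z,z])
    return c@R.from_quat(d["orientation"],scalar_first=True).as_matrix().T+d["origin"]
def shot(n,tag=None):
    from cell import viewer
    d=viewer.get_image(n)
    if tag: cv2.imwrite(f"pics/{tag}.png",d["frame"][:,:,::-1])
    return d
def ortho(P,F,x0,x1,y0,y1,zmax,s=0.001):
    # top-most colour map: up = +x, left = +y
    H=int((x1-x0)/s);W=int((y1-y0)/s);im=np.zeros((H,W,3),np.uint8)
    p=P.reshape(-1,3);f=F.reshape(-1,3);i=np.argsort(p[:,2]);p=p[i];f=f[i]
    r=((x1-p[:,0])/s).astype(int);c=((y1-p[:,1])/s).astype(int)
    m=(r>=0)&(r<H)&(c>=0)&(c<W)&(p[:,2]<zmax)
    im[r[m],c[m]]=f[m];return im
E
python3 - <<'E'
from h import *
d=dict(np.load("top0.npz"));P=cloud(d)
for n,(u,v) in dict(plate=(247,276),trough=(300,245),ty=(312,287),turq=(336,279),g=(355,270),r=(374,267),w=(389,261),carton=(435,210),tg=(192,248),bal=(350,210),edge=(300,318),bench=(280,290)).items():
    print(n,P[v,u].round(3))
d2=dict(np.load("side0.npz"));P2=cloud(d2)
for n,(u,v) in dict(plate=(273,198),g=(275,260),r=(280,275),w=(291,288),carton=(395,340),ty=(256,240),turq=(263,245)).items(): print(n,P2[v,u].round(3))
im=d["frame"][190:330,160:480,::-1]
im=cv2.resize(im,None,fx=2.5,fy=2.5,interpolation=cv2.INTER_CUBIC);cv2.imwrite("pics/c1.png",im)
E
```

```text
plate [0.519 0.26  0.02 ]
trough [0.564 0.087 0.008]
ty [0.433 0.093 0.006]
turq [0.422 0.026 0.05 ]
g [ 0.43  -0.033  0.05 ]
r [ 0.421 -0.086  0.05 ]
w [ 0.423 -0.131  0.054]
carton [ 0.523 -0.311  0.061]
tg [0.657 0.39  0.005]
bal [ 0.59  -0.073  0.091]
edge [ 0.387  0.149 -0.127]
bench [0.455 0.182 0.001]
plate [0.522 0.248 0.017]
g [ 0.434 -0.04   0.046]
r [ 0.425 -0.095  0.052]
w [ 0.43  -0.141  0.056]
carton [ 0.534 -0.323  0.06 ]
ty [0.433 0.105 0.001]
turq [0.427 0.02  0.045]
```

View pics/c1.png

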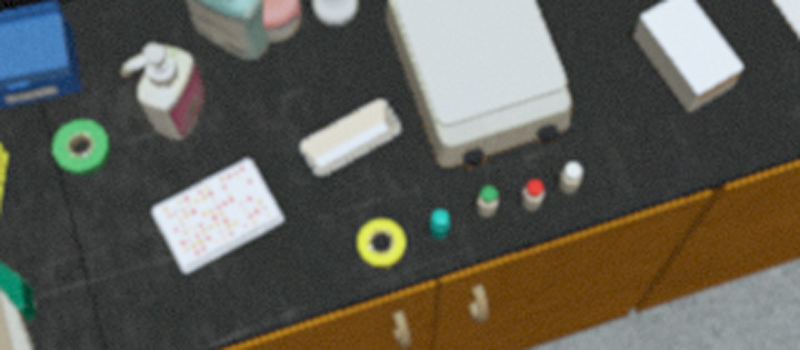

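The crop confirms these choices in top-view pixels:
- **Wanted:** trough (300,245), yellow tape (312,287), green-capped vial (355,270) and red-capped vial (374,267).
- **Look-alikes:** turquoise (336,279), white-capped vial (389,261), green tape (192,248), tissue box (450,158). The carton is at (435,210).

Next I'll fit the poses.

```bash
cat >> h.py <<'E'
def rect(P,x,y,z):
    m=(abs(P[...,0]-x[0])<x[1])&(abs(P[...,1]-y[0])<y[1])&(P[...,2]>z[0])&(P[...,2]<z[1])
    p=P[m][:,:2].astype(np.float32);(c,s,a)=cv2.minAreaRect(p*1000)
    b=cv2.boxPoints((c,s,a));i=1 if np.linalg.norm(b[1]-b[0])<np.linalg.norm(b[2]-b[1]) else 0
    e=b[i+1]-b[i];e*=np.sign(e[1]) # long axis, +y
    return np.round(c,1),np.round(s,1),"long-axis yaw from +y (ccw rad)",round(float(np.arctan2(-e[0],e[1])),3),len(p),"zmed",np.median(P[m][:,2]).round(4)
def hue(d,P,lo,hi,x,y,z,s=110,v=60):
    h=cv2.cvtColor(d["frame"],cv2.COLOR_RGB2HSV).astype(int)
    m=(h[...,0]>=lo)&(h[...,0]<=hi)&(h[...,1]>s)&(h[...,2]>v)&(abs(P[...,0]-x[0])<x[1])&(abs(P[...,1]-y[0])<y[1])&(P[...,2]>z[0])&(P[...,2]<z[1])
    p=P[m];return ((p.min(0)+p.max(0))/2).round(4),p.mean(0).round(4),(p.max(0)-p.min(0)).round(3),len(p)
E
cat > m.py <<'E'
from h import *
import sys
for n in("top","side"):
    d=dict(np.load(n+sys.argv[1]+".npz"));P=cloud(d);print(n)
    print("plate",rect(P,(.52,.09),(.26,.09),(.009,.03)))
    print("trough",rect(P,(.565,.06),(.09,.08),(.006,.045)), rect(P,(.565,.06),(.09,.08),(.02,.045)))
    print("carton",rect(P,(.523,.09),(-.31,.08),(.05,.075)))
    print("yel",hue(d,P,20,35,(.433,.05),(.095,.05),(.003,.04)))
    print("grn",hue(d,P,50,80,(.43,.03),(-.035,.025),(.03,.08)))
    print("red",hue(d,P,0,8,(.42,.03),(-.09,.025),(.03,.08)))
    print("turq",hue(d,P,81,100,(.42,.03),(.02,.025),(.03,.08)))
    b=(abs(P[...,0]-.42)<.04)&(abs(P[...,1]+.135)<.022)&(P[...,2]>.035)&(P[...,2]<.08);print("white",P[b].mean(0).round(4),len(P[b]))
    e=(abs(P[...,2])<.012)
    for y in(.4,.3,.2,.1,0,-.1): print("edge",y,P[e&(abs(P[...,1]-y)<.01)][:,0].min().round(3),end=" ")
    print()
E
python3 m.py 0
```

```text
top
plate (array([517.9, 251.5]), array([173.9, 162.1]), 'long-axis yaw from +y (ccw rad)', -1.567, 1144, 'zmed', np.float64(0.0151))
trough (array([564.6,  89.8]), array([118.2, 159. ]), 'long-axis yaw from +y (ccw rad)', 0.009, 597, 'zmed', np.float64(0.0152)) (array([559.2,  87.4]), array([ 48.5, 111.7]), 'long-axis yaw from +y (ccw rad)', 0.237, 225, 'zmed', np.float64(0.0252))
carton (array([ 533.7, -319.9]), array([116.5,  68.1]), 'long-axis yaw from +y (ccw rad)', -1.334, 880, 'zmed', np.float64(0.0614))
yel (array([0.4349, 0.0928, 0.0127]), array([0.4327, 0.0917, 0.0126]), array([0.059, 0.057, 0.019]), 200)
grn (array([ 0.4373, -0.037 ,  0.0497]), array([ 0.4376, -0.0364,  0.0544]), array([0.015, 0.017, 0.028]), 31)
red (array([ 0.4264, -0.0879,  0.0533]), array([ 0.4268, -0.0872,  0.0544]), array([0.015, 0.019, 0.016]), 34)
turq (array([0.428 , 0.0246, 0.0459]), array([0.4262, 0.0248, 0.0494]), array([0.02 , 0.019, 0.028]), 53)
white [ 0.4304 -0.1332  0.0511] 50
edge 0.4 0.376 edge 0.3 0.376 edge 0.2 0.375 edge 0.1 0.044 edge 0 0.062 edge -0.1 -0.147 
side
plate (array([524.
[... 349 characters left out ...]
0259))
carton (array([ 532.3, -317.6]), array([117.6,  66.5]), 'long-axis yaw from +y (ccw rad)', -1.345, 2690, 'zmed', np.float64(0.0606))
yel (array([0.4305, 0.0949, 0.0099]), array([0.4256, 0.0942, 0.0126]), array([0.057, 0.059, 0.014]), 211)
grn (array([ 0.435 , -0.0331,  0.0513]), array([ 0.4344, -0.0362,  0.0534]), array([0.018, 0.021, 0.015]), 70)
red (array([ 0.4258, -0.0862,  0.0474]), array([ 0.4247, -0.088 ,  0.0528]), array([0.018, 0.017, 0.02 ]), 83)
turq (array([0.4262, 0.0236, 0.0438]), array([0.4255, 0.0212, 0.044 ]), array([0.021, 0.016, 0.027]), 111)
white [ 0.429  -0.137   0.0479] 146
edge 0.4 0.376 edge 0.3 0.376 edge 0.2 0.376 edge 0.1 0.042 edge 0 0.064 edge -0.1 -0.056
```

```bash
cat > plan.py <<'E'
# python3 plan.py x y z heading(of tool y, rad from world x): units for the moves
import sys;from h import *;from cell import bot
o=bot.get_obs();T=R.from_quat(o["ee_rot"],scalar_first=True)
x,y,z,h=map(float,sys.argv[1:5])
yt=np.array([np.cos(h),np.sin(h),0]);zt=np.array([0,0,-1.]);G=R.from_matrix(np.c_[np.cross(yt,zt),yt,zt])
print("shift",(T.inv().apply(np.array([x,y,z])-o["tool_pos"])/.25).round(3),"turn",((T.inv()*G).as_rotvec()/(np.pi/4)).round(3),
 "at",o["tool_pos"].round(4),"w",round(float(o["grip_width"]),4),"F",o["wrist_force"].round(1),"t",round(o["time_s"],2))
E
python3 plan.py .433 .094 .2 .2
python3 - <<'E'
from h import *
d=dict(np.load("top0.npz"));P=cloud(d)
# robust plate/trough: brightness mask + z, largest comp
h=cv2.cvtColor(d["frame"],cv2.COLOR_RGB2HSV)
for n,(u,v),V in(("plate",(247,276),150),("trough",(300,245),120),("carton",(435,210),215)):
    m=((h[...,2]>V)&(abs(P[...,2])<.08)).astype(np.uint8);_,l=cv2.connectedComponents(m)
    q=P[l==l[v,u]];print(n,len(q),[ (np.round(c,1)) for c in cv2.minAreaRect((q[:,:2]*1000).astype(np.float32))],np.median(q,0).round(4))
b=(P[...,0]>.4)&(P[...,0]<.75)&(P[...,1]>-.2)&(P[...,1]<.05)&(P[...,2]>.07);print("balance",P[b].min(0),P[b].max(0))
E
```

```text
shift [-1.535 -1.411  0.076] turn [-3.000e-03  1.000e-03  1.351e+00] at [0.175  0.547  0.2184] w 0.0938 F [ 0.3  0.  -0.1] t 0.1
plate 1352 [array([526.6, 261.1]), array([ 94. , 130.5]), np.float64(11.0)] [0.522  0.2612 0.0143]
trough 660 [array([566.4,  86.2]), array([ 61.9, 118.4]), np.float64(13.6)] [0.5655 0.088  0.0133]
carton 774 [array([ 533.4, -318.9]), array([114.9,  65. ]), np.float64(13.2)] [ 0.5317 -0.318   0.0615]
balance [ 0.49778169 -0.19999766  0.07000123] [0.74999304 0.04995747 0.73998275]
```

```bash
python3 -m handwheel '[[-0.9,-0.83,0,0,0,1],[-0.9,-0.83,0,0,0,1],[-0.9,-0.83,0,0,0,1],[-0.9,-0.83,0,0,0,1],[-0.9,-0.83,0,0,0,1],[-0.9,-0.83,0,0,0,1],[-0.9,-0.83,0,0,0,1],[-0.9,-0.83,0,0,0,1]]' 0; python3 plan.py .433 .094 .2 .2
```

```text
time_s: 0.77
tool_pos: [0.3278, 0.2775, 0.2191]
ee_rot: [0.001, 0.523, 0.852, -0.001]
wrist_force: [-0.1, 1.0, 0.0]
grip_width: 0.0939
finger_force: 0.0
shift [-0.845  0.043  0.078] turn [-0.     0.003  0.344] at [0.3278 0.2775 0.2191] w 0.0939 F [-0.1  1.   0. ] t 0.77
```

```bash
python3 -m handwheel '[[-0.845,0.043,0.078,0,0,0.344],[-0.845,0.043,0.078,0,0,0.344],[-0.845,0.043,0.078,0,0,0.344],[-0.845,0.043,0.078,0,0,0.344],[-0.845,0.043,0.078,0,0,0.344],[-0.845,0.043,0.078,0,0,0.344],[-0.845,0.043,0.078,0,0,0.344],[-0.845,0.043,0.078,0,0,0.344]]'; python3 - <<'E'
from h import *
d=shot("wrist","w1");np.savez("w1.npz",**d);P=cloud(d)
print(P[240,320],d["origin"],hue(d,P,20,35,(.433,.05),(.095,.05),(.003,.04)))
E
python3 plan.py .433 .094 .2 .2
```

```text
time_s: 1.43
tool_pos: [0.432, 0.0987, 0.1995]
ee_rot: [-0.001, 0.631, 0.776, -0.0]
wrist_force: [0.2, 0.6, -0.0]
grip_width: 0.0941
finger_force: 0.0
[0.4356785  0.07946498 0.01134169] [0.41843166 0.16139085 0.36387156] (array([0.4277, 0.0942, 0.0083]), array([0.4291, 0.0955, 0.0113]), array([0.056, 0.052, 0.011]), 1221)
shift [-0.022  0.    -0.002] turn [-0.001 -0.001  0.008] at [0.4318 0.0994 0.1996] w 0.0945 F [-1.1  0.4  0. ] t 1.48
```

View pics/w1.png

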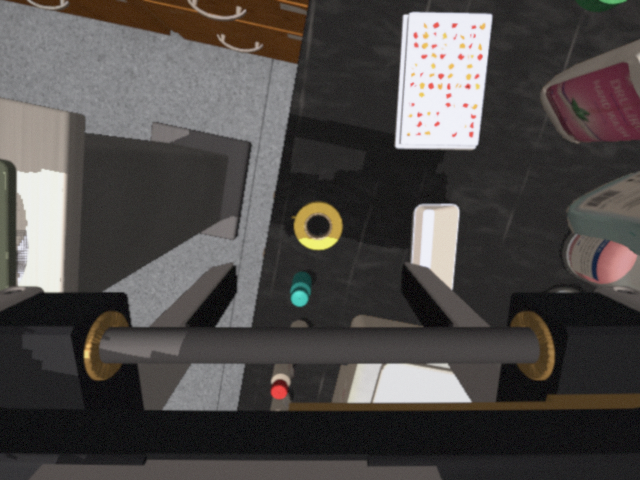

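Wrist view: tape at (318,226) with its loose end on the left, turquoise vial at (300,290), plate at (445,80), trough at (435,250).

```bash
cat >> h.py <<'E'
def ray(d,u,v,z):
    n=cv2.undistortPoints(np.array([[[u,v]]],float),d["intrinsics"],np.array([float(d["k1"]),0,0,0,0])).ravel()
    r=R.from_quat(d["orientation"],scalar_first=True).apply([n[0],n[1],1]);o=d["origin"];return (o+r*(z-o[2])/r[2]).round(4)
E
python3 - <<'E'
from h import *
d=dict(np.load("w1.npz"));P=cloud(d)
print("tape",ray(d,318.5,226,.012),hue(d,P,18,38,(.433,.05),(.095,.05),(.003,.04),90,20))
print("plate",rect(P,(.52,.07),(.26,.075),(.009,.025)))
h=cv2.cvtColor(d["frame"],cv2.COLOR_RGB2HSV);m=(h[...,2]>110).astype(np.uint8);m[:, :370]=0;m[170:]=0
_,l=cv2.connectedComponents(m);q=np.argwhere(l==l[80,420])[:,::-1].astype(np.float32);b=cv2.boxPoints(cv2.minAreaRect(q));w=np.array([ray(d,*c,.015) for c in b]);print(b,w,w.mean(0))
E
python3 plan.py .4295 .0945 .07 .2
```

```text
tape [0.4309 0.0945 0.012 ] (array([0.4277, 0.0942, 0.0086]), array([0.4292, 0.0955, 0.0113]), array([0.056, 0.052, 0.011]), 1287)
plate (array([522.8, 262.2]), array([ 80.1, 121.8]), 'long-axis yaw from +y (ccw rad)', 0.193, 10630, 'zmed', np.float64(0.0133))
[[393.9676    147.81381  ]
 [402.57147     7.6929874]
 [492.41693    13.209808 ]
 [483.81305   153.33063  ]] [[0.4894 0.1901 0.015 ]
 [0.4654 0.3151 0.015 ]
 [0.5495 0.3284 0.015 ]
 [0.5809 0.2038 0.015 ]] [0.5213  0.25935 0.015  ]
shift [-0.018 -0.012  0.518] turn [-0.001 -0.001  0.008] at [0.4318 0.0994 0.1996] w 0.0945 F [-1.1  0.4  0. ] t 1.48
```

```bash
python3 -m handwheel '[[-0.02,-0.008,0.15,0,0,0],[-0.02,-0.008,0.3,0,0,0],[-0.02,-0.008,0.45,0,0,0],[-0.02,-0.008,0.6,0,0,0],[-0.02,-0.008,0.68,0,0,0],[-0.02,-0.008,0.725,0,0,0],[-0.02,-0.008,0.725,0,0,0],[-0.02,-0.008,0.725,0,0,0]]' 0.15 && python3 plan.py .430 .0945 .0165 .2
```

```text
time_s: 2.15
tool_pos: [0.4307, 0.0947, 0.0186]
ee_rot: [-0.001, 0.63, 0.777, -0.0]
wrist_force: [0.2, -0.3, 0.1]
grip_width: 0.08
finger_force: 0.0
shift [-0.    -0.003  0.008] turn [-0.002 -0.001  0.011] at [0.4307 0.0947 0.0186] w 0.08 F [ 0.2 -0.3  0.1] t 2.15
```

```bash
python3 -m handwheel '[[0,0,0.006,0,0,0],[0,0,0.006,0,0,0],[0,0,0.006,0,0,0],[0,0,0.006,0,0,0],[0,0,0.006,0,0,0],[0,0,0.006,0,0,0],[0,0,0.006,0,0,0],[0,0,0.006,0,0,0]]' 1 20; python3 -m handwheel '[[0,0,0,0,0,0],[0,0,-0.1,0,0,0],[0,0,-0.25,0,0,0],[0,0,-0.4,0,0,0],[0,0,-0.55,0,0,0],[0,0,-0.55,0,0,0]]' ; python3 plan.py .533 -.319 .16 .23
```

```text
time_s: 2.82
tool_pos: [0.4322, 0.0932, 0.0179]
ee_rot: [0.0, 0.631, 0.776, 0.0]
wrist_force: [-1.2, 1.3, 5.4]
grip_width: 0.0506
finger_force: 20.0
time_s: 3.32
tool_pos: [0.4375, 0.0933, 0.1622]
ee_rot: [0.006, 0.631, 0.776, 0.005]
wrist_force: [1.8, -0.3, 0.1]
grip_width: 0.0503
finger_force: 20.0
shift [-1.693  0.038  0.014] turn [ 0.019  0.004 -0.031] at [0.4375 0.0933 0.1622] w 0.0503 F [ 1.8 -0.3  0.1] t 3.32
```

```bash
python3 -m handwheel '[[-0.12,0,-0.04,0,0,0],[-0.26,0,-0.06,0,0,0],[-0.4,0,-0.06,0,0,0],[-0.55,0.01,-0.06,0,0,0],[-0.7,0.015,-0.06,0,0,0],[-0.85,0.02,-0.06,0,0,0],[-0.95,0.02,-0.06,0,0,-0.03],[-0.95,0.02,-0.06,0,0,-0.03]]'; python3 plan.py .533 -.319 .16 .23
```

```text
time_s: 3.98
tool_pos: [0.4857, -0.1431, 0.1692]
ee_rot: [0.001, 0.623, 0.782, -0.001]
wrist_force: [-0.7, 0.8, -1.0]
grip_width: 0.051
finger_force: 20.0
shift [-0.728  0.028  0.038] turn [ 0.     0.003 -0.007] at [ 0.4857 -0.1431  0.1692] w 0.051 F [-0.7  0.8 -1. ] t 3.98
```

```bash
python3 -m handwheel '[[-0.12,0,0,0,0,0],[-0.26,0.01,0,0,0,0],[-0.4,0.02,0,0,0,0],[-0.55,0.028,0,0,0,0],[-0.68,0.028,0,0,0,0],[-0.728,0.028,0,0,0,0],[-0.728,0.028,0,0,0,0],[-0.728,0.028,0,0,0,0]]'; python3 - <<'E'
from h import *
for n in("top","side"):
    d=shot(n,n+"2");np.savez(n+"2.npz",**d);P=cloud(d)
    print(rect(P,(.533,.08),(-.319,.06),(.05,.07)),hue(d,P,18,38,(.533,.08),(-.319,.08),(.09,.2),90,60))
E
python3 plan.py .533 -.319 .079 .23
```

```text
time_s: 4.65
tool_pos: [0.5325, -0.3127, 0.1685]
ee_rot: [-0.001, 0.622, 0.783, 0.0]
wrist_force: [-1.3, 0.1, -0.7]
grip_width: 0.0505
finger_force: 20.0
shift [-0.029 -0.004  0.359] turn [-0.001 -0.004 -0.001] at [ 0.5325 -0.3119  0.1687] w 0.0507 F [-0.2  0.3 -1.5] t 4.7Traceback (most recent call last):
  File "<stdin>", line 4, in <module>
  File "h.py", line 30, in hue
    p=P[m];return ((p.min(0)+p.max(0))/2).round(4),p.mean(0).round(4),(p.max(0)-p.min(0)).round(3),len(p)
                    ~~~~~^^^
    return umr_minimum(a, axis, None, out, keepdims, initial, where)
ValueError: zero-size array to reduction operation minimum which has no identity
```

```bash
python3 -m handwheel '[[-0.029,-0.004,0.1,0,0,0],[-0.029,-0.004,0.2,0,0,0],[-0.029,-0.004,0.28,0,0,0],[-0.029,-0.004,0.32,0,0,0],[-0.029,-0.004,0.34,0,0,0],[-0.029,-0.004,0.35,0,0,0],[-0.029,-0.004,0.355,0,0,0],[-0.029,-0.004,0.355,0,0,0]]'; python3 plan.py .533 -.319 .078 .23; python3 - <<'E'
from h import *
d=shot("side");cv2.imwrite("pics/s3.png",cv2.resize(d["frame"][200:420,280:520,::-1],None,fx=3,fy=3)[:600])
E
```

```text
time_s: 5.37
tool_pos: [0.5346, -0.3213, 0.0822]
ee_rot: [0.001, 0.622, 0.783, 0.0]
wrist_force: [0.8, -0.2, -0.2]
grip_width: 0.0505
finger_force: 20.0
shift [ 0.011 -0.004  0.017] turn [ 0.002  0.002 -0.001] at [ 0.5346 -0.3213  0.0822] w 0.0505 F [ 0.8 -0.2 -0.2] t 5.37
```

View pics/s3.png

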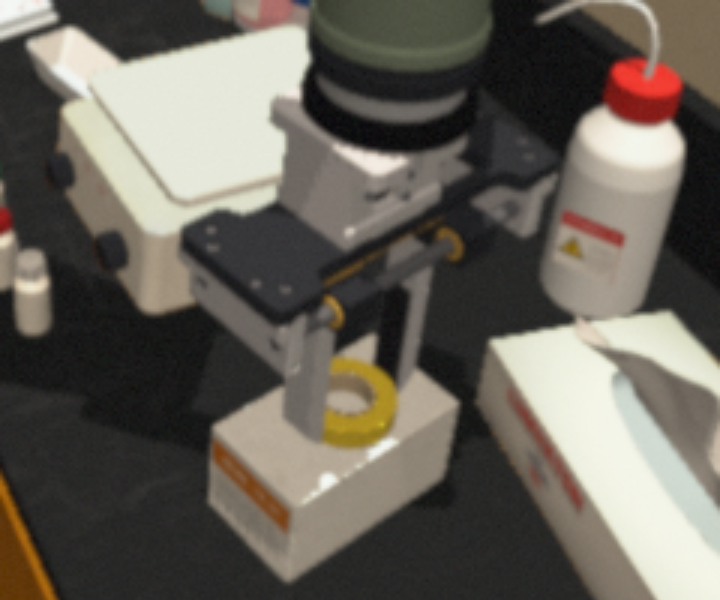

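The tape hangs just above the carton, roughly centred at crop pixel (355,400). I'll lower it the last few mm and release.

```bash
python3 -m handwheel '[[0.006,-0.003,0.006,0,0,0],[0.006,-0.003,0.012,0,0,0],[0.006,-0.003,0.014,0,0,0],[0.006,-0.003,0.014,0,0,0]]'; python3 -m handwheel '[[0,0,0,0,0,0],[0,0,0,0,0,0],[0,0,0,0,0,0],[0,0,-0.06,0,0,0],[0,0,-0.2,0,0,0],[0,0,-0.35,0,0,0],[0,0,-0.35,0,0,0]]' 0.15; python3 - <<'E'
from h import *
for n in("top","side"):
    d=shot(n);P=cloud(d)
    h=cv2.cvtColor(d["frame"],cv2.COLOR_RGB2HSV);m=(h[...,0]>18)&(h[...,0]<38)&(h[...,1]>120)&(abs(P[...,0]-.533)<.06)&(abs(P[...,1]+.319)<.05)&(P[...,2]>.062)&(P[...,2]<.1)
    p=P[m];print(len(p),p.min(0) if len(p) else '',p.max(0) if len(p) else '',np.median(p,0));print(rect(P,(.533,.08),(-.319,.06),(.05,.08)))
E
python3 plan.py .4255 -.0875 .18 .1
```

```text
time_s: 5.75
tool_pos: [0.5329, -0.3201, 0.0779]
ee_rot: [0.0, 0.622, 0.783, 0.0]
wrist_force: [-0.8, 0.6, 1.4]
grip_width: 0.0505
finger_force: 20.0
time_s: 6.33
tool_pos: [0.5371, -0.3233, 0.1738]
ee_rot: [0.008, 0.622, 0.783, -0.0]
wrist_force: [0.9, -1.7, 1.1]
grip_width: 0.0798
finger_force: 0.0
0   [nan nan nan]
(array([ 579.6, -294.6]), array([31.5, 63.9]), 'long-axis yaw from +y (ccw rad)', 0.84, 137, 'zmed', np.float64(0.0612))
606 [ 0.50410412 -0.34536201  0.0621794 ] [ 0.55726757 -0.29282996  0.07595102] [ 0.52632827 -0.32572935  0.0729587 ]
(array([ 531.7, -318. ]), array([117.9,  66.1]), 'long-axis yaw from +y (ccw rad)', -1.342, 2694, 'zmed', np.float64(0.061))
shift [ 1.008 -0.211 -0.054] turn [0.005 0.005 0.164] at [ 0.5342 -0.3211  0.1677] w 0.0802 F [-0.5 -0.2 -1.4] t 6.43
  return _methods._mean(a, axis=axis, dtype=dtype,
  ret = um.true_divide(
```

```bash
python3 plan.py .5625 .075 .2 .237;python3 - <<'E'
from h import *
for n in("top","side"):
  P=cloud(dict(np.load(n+"0.npz")));q=P[(P[...,2]>.095)&(P[...,2]<.3)&(abs(P[...,1]-.09)<.1)&(P[...,0]<.85)&(P[...,0]>.4)]
  print(n,len(q),q.min(0) if len(q) else'',q[:,0].argmin() and q[q[:,0].argmin()])
E
```

```text
shift [ 1.517  0.47  -0.134] turn [ 0.004  0.006 -0.01 ] at [ 0.5342 -0.3211  0.1677] w 0.0802 F [-0.5 -0.2 -1.4] t 6.43
top 1413 [ 0.61509444 -0.00988038  0.09502834] [ 0.61509444 -0.00988038  0.0964135 ]
side 2295 [ 0.68182119 -0.00997801  0.09500632] [0.68182119 0.13891105 0.24704252]
```

```bash
python3 -m handwheel '[[0.1,0.03,-0.06,0,0,0],[0.25,0.08,-0.13,0,0,0],[0.4,0.12,-0.13,0,0,0],[0.55,0.17,-0.13,0,0,0],[0.7,0.22,-0.13,0,0,0],[0.85,0.26,-0.13,0,0,0],[1,0.3,-0.13,0,0,0],[1,0.31,-0.13,0,0,0]]' 0.25; python3 -m handwheel '[[0.13,0.04,0,0,0,0],[0.28,0.09,0,0,0,0],[0.4,0.13,0,0,0,0],[0.5,0.155,0,0,0,0],[0.515,0.16,0,0,0,0],[0.515,0.16,0,0,0,0]]' 0.25; python3 - <<'E'
from h import *
d=shot("wrist","w4");np.savez("w4.npz",**d);P=cloud(d)
print(rect(P,(.565,.06),(.09,.08),(.015,.04)))
E
python3 plan.py .56 .088 .05 .237
```

```text
time_s: 7.1
tool_pos: [0.5495, -0.052, 0.1952]
ee_rot: [-0.003, 0.619, 0.785, 0.0]
wrist_force: [0.1, 0.6, -0.8]
grip_width: 0.0705
finger_force: 0.0
time_s: 7.6
tool_pos: [0.5603, 0.0765, 0.1958]
ee_rot: [-0.001, 0.621, 0.784, -0.001]
wrist_force: [0.7, -0.7, -0.1]
grip_width: 0.0705
finger_force: 0.0
(array([555.5,  89.8]), array([ 46.1, 112.1]), 'long-axis yaw from +y (ccw rad)', 0.208, 2302, 'zmed', np.float64(0.0222))
shift [0.05  0.011 0.584] turn [-0.003  0.    -0.009] at [0.5605 0.0753 0.196 ] w 0.0706 F [ 0.2  1.1 -0.5] t 7.65
```

View pics/w4.png

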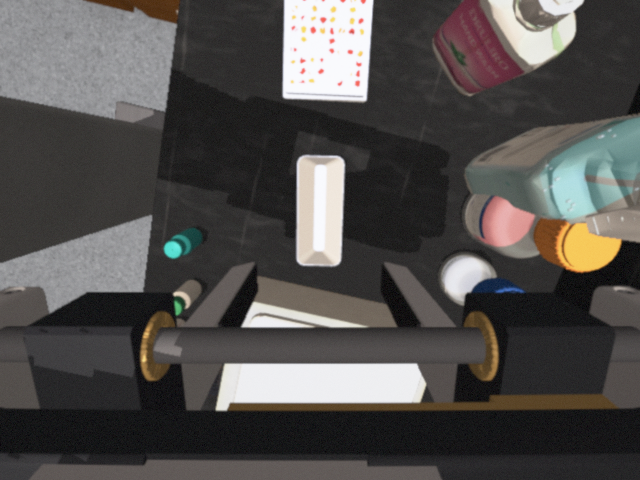

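The trough is fully visible at (320,211) and fits 46 x 112 mm exactly. I'll descend on it.

```bash
python3 plan.py .5555 .0898 .029 .208; python3 -m handwheel '[[0.054,-0.005,0.1,0,0,0.03],[0.054,-0.005,0.25,0,0,0.03],[0.054,-0.005,0.4,0,0,0.03],[0.054,-0.005,0.4,0,0,0.03]]'; python3 plan.py .5555 .0898 .029 .208
```

```text
shift [ 0.061 -0.004  0.668] turn [-0.003  0.     0.028] at [0.5605 0.0753 0.196 ] w 0.0706 F [ 0.2  1.1 -0.5] t 7.65
time_s: 7.98
tool_pos: [0.5499, 0.0864, 0.0892]
ee_rot: [-0.006, 0.632, 0.775, -0.006]
wrist_force: [-1.7, 0.1, -0.5]
grip_width: 0.0707
finger_force: 0.0
shift [0.008 0.029 0.24 ] turn [-0.021 -0.003 -0.006] at [0.5499 0.0864 0.0892] w 0.0707 F [-1.7  0.1 -0.5] t 7.98
```

```bash
python3 -m handwheel '[[0.006,0.005,0.08,0,0,0],[0.006,0.005,0.15,0,0,0],[0.006,0.005,0.2,0,0,0],[0.006,0.005,0.24,0,0,0],[0.006,0.005,0.255,0,0,0],[0.006,0.005,0.255,0,0,0],[0.006,0.005,0.255,0,0,0]]'; python3 plan.py .5555 .0898 .029 .208
```

```text
time_s: 8.57
tool_pos: [0.5585, 0.0899, 0.0345]
ee_rot: [0.0, 0.631, 0.776, 0.0]
wrist_force: [-0.0, -0.5, 0.5]
grip_width: 0.0705
finger_force: 0.0
shift [ 0.002 -0.012  0.022] turn [ 0.001  0.    -0.004] at [0.5585 0.0899 0.0345] w 0.0705 F [-0.  -0.5  0.5] t 8.57
```

```bash
python3 -m handwheel '[[0.002,-0.008,0.02,0,0,0],[0.002,-0.008,0.02,0,0,0],[0.002,-0.008,0.02,0,0,0]]'; python3 -m handwheel '[[0,0,0,0,0,0],[0,0,0,0,0,0],[0,0,0,0,0,0],[0,0,0,0,0,0],[0,0,0,0,0,0],[0,0,-0.05,0,0,0],[0,0,-0.1,0,0,0],[0,0,-0.1,0,0,0]]' 1 15; python3 -m handwheel '[[0,0,-0.1,0,0,0],[0,0,-0.16,0,0,0],[0,0,-0.16,0,0,0]]'; python3 - <<'E'
from h import *
d=shot("wrist","w5");P=cloud(d);print(rect(P,(.55,.09),(.09,.08),(.07,.13)))
E
python3 plan.py .4346 .2445 .1 .192
```

```text
time_s: 8.82
tool_pos: [0.5557, 0.0904, 0.0289]
ee_rot: [0.0, 0.631, 0.776, 0.0]
wrist_force: [-0.1, -0.3, 0.4]
grip_width: 0.0708
finger_force: 0.0
time_s: 9.48
tool_pos: [0.5585, 0.0904, 0.0573]
ee_rot: [0.002, 0.631, 0.776, 0.002]
wrist_force: [1.3, 0.4, 0.3]
grip_width: 0.045
finger_force: 15.0
time_s: 9.73
tool_pos: [0.5593, 0.0904, 0.0982]
ee_rot: [0.003, 0.631, 0.776, 0.003]
wrist_force: [1.1, 0.4, 0.7]
grip_width: 0.0452
finger_force: 15.0
(array([558.2,  89.1]), array([ 68.9, 112.6]), 'long-axis yaw from +y (ccw rad)', 0.203, 15998, 'zmed', np.float64(0.087))
shift [ 0.704 -0.358 -0.018] turn [0.008 0.001 0.017] at [0.5581 0.0903 0.0963] w 0.0451 F [ 1.2  0.2 -0.2] t 9.78
```

View pics/w5.png

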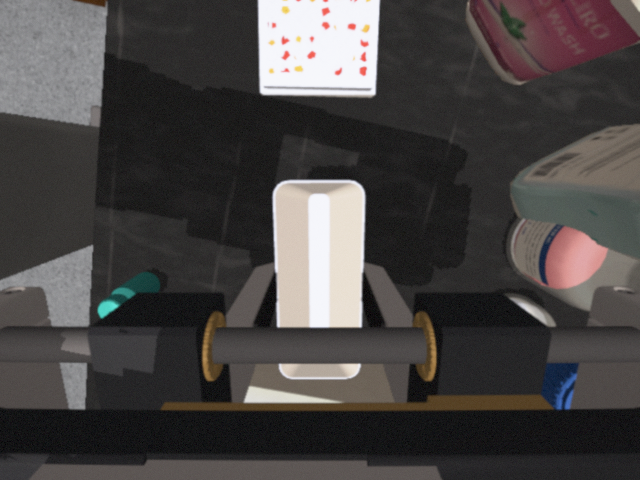

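The trough is held level and centred, so I'll carry it over to the front of the plate.

```bash
python3 -m handwheel '[[0.1,-0.05,-0.01,0,0,0],[0.25,-0.13,-0.01,0,0,0],[0.4,-0.2,-0.01,0,0,0],[0.53,-0.27,-0.01,0,0,0.017],[0.63,-0.32,-0.01,0,0,0.017],[0.69,-0.35,-0.01,0,0,0.017],[0.704,-0.358,-0.01,0,0,0.017],[0.704,-0.358,-0.01,0,0,0.017]]';python3 -m handwheel '[[0,0,0,0,0,0],[0,0,0,0,0,0]]'; python3 plan.py .4346 .2445 .03 .192
```

```text
time_s: 10.45
tool_pos: [0.431, 0.2447, 0.0953]
ee_rot: [-0.0, 0.635, 0.772, -0.001]
wrist_force: [0.0, 0.0, -1.0]
grip_width: 0.045
finger_force: 15.0
time_s: 10.62
tool_pos: [0.4331, 0.2435, 0.096]
ee_rot: [0.0, 0.637, 0.771, -0.0]
wrist_force: [-0.7, -0.2, -0.1]
grip_width: 0.045
finger_force: 15.0
shift [0.003 0.007 0.264] turn [ 0.     0.    -0.001] at [0.4331 0.2435 0.096 ] w 0.045 F [-0.7 -0.2 -0.1] t 10.62
```

```bash
python3 -m handwheel '[[0.003,0.005,0.08,0,0,0],[0.003,0.005,0.15,0,0,0],[0.003,0.005,0.21,0,0,0],[0.003,0.005,0.24,0,0,0],[0.003,0.005,0.255,0,0,0],[0.003,0.005,0.26,0,0,0],[0.003,0.005,0.264,0,0,0],[0.003,0.005,0.264,0,0,0]]';python3 plan.py .4346 .2445 .029 .192
```

```text
time_s: 11.28
tool_pos: [0.4342, 0.2454, 0.0309]
ee_rot: [0.0, 0.636, 0.772, 0.001]
wrist_force: [-0.3, -0.9, -0.9]
grip_width: 0.0452
finger_force: 15.0
shift [-0.004  0.001  0.007] turn [ 0.002 -0.    -0.   ] at [0.4342 0.2454 0.0309] w 0.0452 F [-0.3 -0.9 -0.9] t 11.28
```

```bash
python3 -m handwheel '[[0,0,0.006,0,0,0],[0,0,0.008,0,0,0],[0,0,0.008,0,0,0]]';python3 -m handwheel '[[0,0,0.006,0,0,0],[0,0,0.004,0,0,0],[0,0,0,0,0,0],[0,0,-0.06,0,0,0],[0,0,-0.2,0,0,0],[0,0,-0.35,0,0,0],[0,0,-0.5,0,0,0],[0,0,-0.5,0,0,0]]' 0.38;python3 - <<'E'
from h import *
d=shot("wrist","w6");np.savez("w6.npz",**d);P=cloud(d)
print(rect(P,(.435,.06),(.2445,.075),(.019,.04)));print(rect(P,(.53,.065),(.26,.075),(.009,.018)))
E
python3 plan.py .4255 -.0875 .15 .05
```

```text
time_s: 11.53
tool_pos: [0.434, 0.2455, 0.0288]
ee_rot: [0.0, 0.636, 0.772, 0.001]
wrist_force: [0.4, -0.4, 1.5]
grip_width: 0.0453
finger_force: 15.0
time_s: 12.2
tool_pos: [0.4389, 0.2475, 0.1615]
ee_rot: [0.004, 0.636, 0.772, 0.007]
wrist_force: [1.1, 0.3, 0.2]
grip_width: 0.0579
finger_force: 0.0
(array([432.5, 244.5]), array([ 46. , 112.3]), 'long-axis yaw from +y (ccw rad)', 0.197, 2035, 'zmed', np.float64(0.0241))
(array([522.6, 262.4]), array([ 79.6, 120.2]), 'long-axis yaw from +y (ccw rad)', 0.191, 9092, 'zmed', np.float64(0.0132))
shift [-1.304 -0.301  0.027] turn [ 0.014 -0.003  0.181] at [0.437  0.2467 0.1582] w 0.0583 F [ 0.4 -0.8  0.8] t 12.25
```

View pics/w6.png

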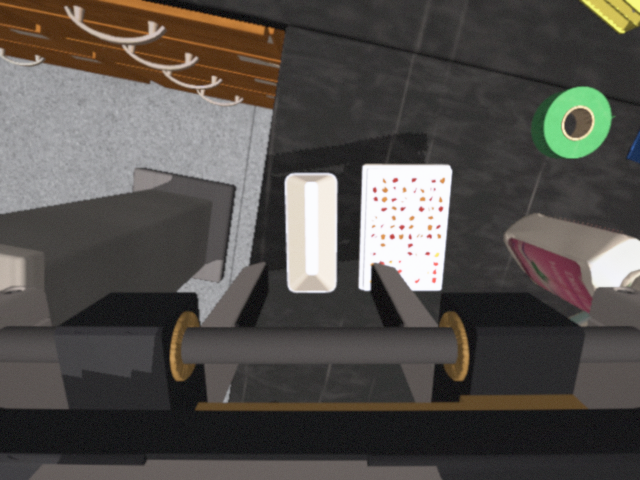

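The trough is in place at (311,233), 23 mm clear of the plate, centred and parallel. Next is the red vial.

```bash
python3 -m handwheel '[[-0.1,0,-0.04,0,0,0],[-0.25,-0.01,-0.06,0,0,0],[-0.4,-0.02,-0.06,0,0,0],[-0.55,-0.03,-0.06,0,0,0],[-0.7,-0.04,-0.06,0,0,0],[-0.85,-0.05,-0.06,0,0,0],[-1,-0.06,-0.06,0,0,0],[-1,-0.06,-0.06,0,0,0]]';python3 -m handwheel '[[-0.08,-0.05,0,0,0,0],[-0.17,-0.1,0,0,0,0],[-0.17,-0.13,0,0,0,0],[-0.17,-0.14,0,0,0,0],[-0.17,-0.14,0,0,0,0]]'; python3 - <<'E'
from h import *
d=shot("wrist","w7");np.savez("w7.npz",**d);P=cloud(d)
for n,a in dict(red=(0,8,(.42,.04),(-.09,.025)),red2=(172,180,(.42,.04),(-.09,.025)),grn=(50,80,(.43,.04),(-.035,.025))).items():
    try: print(n,hue(d,P,*a,(.03,.08)))
    except ValueError: print(n,"none")
E
python3 plan.py .426 -.0875 .15 .19
```

```text
time_s: 12.92
tool_pos: [0.4663, -0.0086, 0.1669]
ee_rot: [0.0, 0.639, 0.769, -0.001]
wrist_force: [0.4, 0.5, 0.5]
grip_width: 0.0582
finger_force: 0.0
time_s: 13.33
tool_pos: [0.4389, -0.0504, 0.1672]
ee_rot: [-0.001, 0.636, 0.772, -0.0]
wrist_force: [-0.5, -0.4, -0.0]
grip_width: 0.0584
finger_force: 0.0
red (array([ 0.4237, -0.0852,  0.0498]), array([ 0.4239, -0.0845,  0.0528]), array([0.018, 0.017, 0.011]), 324)
red2 (array([ 0.4267, -0.0777,  0.0502]), array([ 0.4267, -0.0777,  0.0502]), array([0., 0., 0.]), 1)
grn (array([ 0.4341, -0.0344,  0.0534]), array([ 0.4338, -0.0345,  0.0534]), array([0.015, 0.017, 0.004]), 283)
shift [-0.136 -0.082  0.07 ] turn [-0.001 -0.002  0.003] at [ 0.4395 -0.0502  0.1675] w 0.058 F [-0.3  0.6 -0.3] t 13.38
```

View pics/w7.png

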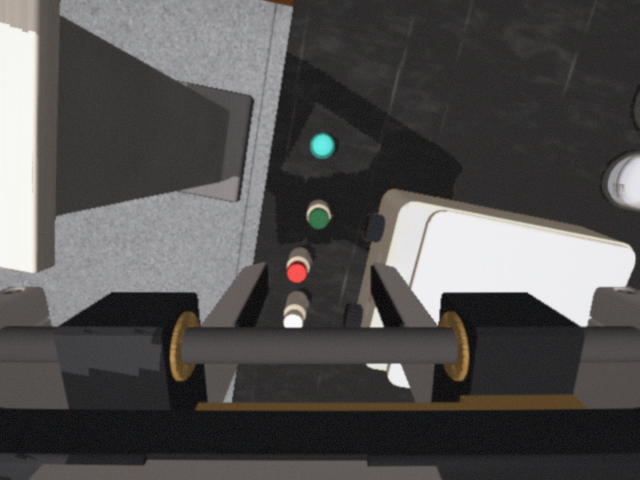

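Caps at red (297,271), green (318,217), white (293,321) and turquoise (322,146). The balance knobs are at (375,228) and (352,315), so I'll check their clearance.

```bash
python3 - <<'E'
from h import *
d=dict(np.load("w7.npz"));P=cloud(d);print(P[228,370],P[228,375],P[315,349])
E
python3 plan.py .424 -.0857 .03 .19; python3 -m handwheel '[[-0.07,-0.04,0.03,0,0,0],[-0.128,-0.088,0.06,0,0,0],[-0.128,-0.088,0.08,0,0,0],[-0.128,-0.088,0.08,0,0,0],[-0.128,-0.088,0.08,0,0,0]]' 0.5;  python3 plan.py .424 -.0857 .03 .19
```

```text
[ 0.48021193 -0.03489486  0.04600964] [ 0.48446868 -0.03400811  0.04626586] [ 0.47977563 -0.11968732  0.04547527]
shift [-0.128 -0.088  0.55 ] turn [-0.001 -0.002  0.003] at [ 0.4395 -0.0502  0.1675] w 0.058 F [-0.3  0.6 -0.3] t 13.38
time_s: 13.8
tool_pos: [0.4248, -0.0858, 0.1479]
ee_rot: [-0.0, 0.636, 0.772, 0.0]
wrist_force: [0.6, 0.9, -0.2]
grip_width: 0.047
finger_force: 0.0
shift [ 0.001 -0.003  0.472] turn [-0.    -0.001  0.004] at [ 0.4248 -0.0858  0.1479] w 0.047 F [ 0.6  0.9 -0.2] t 13.8
```

```bash
python3 -m handwheel '[[0,-0.002,0.07,0,0,0],[0,-0.002,0.14,0,0,0],[0,-0.002,0.21,0,0,0],[0,-0.002,0.28,0,0,0],[0,-0.002,0.35,0,0,0],[0,-0.002,0.42,0,0,0],[0,-0.002,0.47,0,0,0],[0,-0.002,0.47,0,0,0]]'; python3 -m handwheel '[[0,0,0,0,0,0],[0,0,0,0,0,0],[0,0,0,0,0,0],[0,0,0,0,0,0],[0,0,0,0,0,0],[0,0,0,0,0,0]]' 1 12;python3 plan.py .424 -.0857 .03 .19; python3 -m handwheel '[[0,0,-0.06,0,0,0],[0,0,-0.14,0,0,0],[0,0,-0.22,0,0,0],[0,0,-0.3,0,0,0],[0,0,-0.38,0,0,0],[0,0,-0.46,0,0,0],[0,0,-0.5,0,0,0],[0,0,-0.5,0,0,0]]'; python3 plan.py .4157 .330 .15 .19
```

```text
time_s: 14.47
tool_pos: [0.4227, -0.0853, 0.0287]
ee_rot: [-0.002, 0.636, 0.772, -0.0]
wrist_force: [-0.4, 0.8, -0.3]
grip_width: 0.0476
finger_force: 0.0
time_s: 14.97
tool_pos: [0.4251, -0.0874, 0.0316]
ee_rot: [0.001, 0.636, 0.772, 0.0]
wrist_force: [0.4, 1.3, 2.9]
grip_width: 0.0206
finger_force: 12.0
shift [ 0.008 -0.003  0.007] turn [0.003 0.001 0.002] at [ 0.4251 -0.0874  0.0316] w 0.0206 F [0.4 1.3 2.9] t 14.97
time_s: 15.63
tool_pos: [0.426, -0.0879, 0.1582]
ee_rot: [0.003, 0.636, 0.772, 0.001]
wrist_force: [0.7, -0.1, -1.2]
grip_width: 0.0209
finger_force: 12.0
shift [1.649 0.278 0.029] turn [0.006 0.004 0.003] at [ 0.426  -0.0879  0.1582] w 0.0209 F [ 0.7 -0.1 -1.2] t 15.63
```

```bash
python3 -m handwheel '[[0.08,0.01,-0.02,0,0,0],[0.2,0.04,-0.02,0,0,0],[0.35,0.06,-0.02,0,0,0],[0.5,0.09,-0.02,0,0,0],[0.65,0.11,-0.02,0,0,0],[0.8,0.14,-0.02,0,0,0],[0.92,0.155,-0.02,0,0,0],[0.92,0.155,-0.02,0,0,0]]'; python3 -m handwheel '[[0.1,0.02,0,0,0,0],[0.25,0.04,0,0,0,0],[0.4,0.07,0,0,0,0],[0.55,0.09,0,0,0,0],[0.65,0.11,0,0,0,0],[0.71,0.12,0,0,0,0],[0.729,0.123,0,0,0,0],[0.729,0.123,0,0,0,0]]';python3 -m handwheel '[[0,0,0,0,0,0],[0,0,0,0,0,0]]'; python3 plan.py .4157 .330 .0325 .19
```

```text
time_s: 16.3
tool_pos: [0.4164, 0.1503, 0.1592]
ee_rot: [-0.002, 0.634, 0.773, -0.0]
wrist_force: [0.5, -0.3, -0.3]
grip_width: 0.0209
finger_force: 12.0
time_s: 16.97
tool_pos: [0.4131, 0.3307, 0.1593]
ee_rot: [-0.0, 0.636, 0.772, -0.001]
wrist_force: [-0.0, -0.5, 0.3]
grip_width: 0.0207
finger_force: 12.0
time_s: 17.13
tool_pos: [0.4136, 0.3293, 0.1601]
ee_rot: [-0.0, 0.637, 0.771, -0.001]
wrist_force: [0.6, -0.1, -0.2]
grip_width: 0.0206
finger_force: 12.0
shift [0.002 0.01  0.51 ] turn [-0.002  0.001  0.001] at [0.4136 0.3293 0.1601] w 0.0206 F [ 0.6 -0.1 -0.2] t 17.13
```

```bash
python3 -m handwheel '[[0.002,0.008,0.07,0,0,0],[0.002,0.008,0.15,0,0,0],[0.002,0.008,0.23,0,0,0],[0.002,0.008,0.31,0,0,0],[0.002,0.008,0.39,0,0,0],[0.002,0.008,0.45,0,0,0],[0.002,0.008,0.48,0,0,0],[0.002,0.008,0.49,0,0,0]]'; python3 -m handwheel '[[0,0,0.005,0,0,0],[0,0,0.01,0,0,0],[0,0,0.01,0,0,0],[0,0,0.01,0,0,0]]'; python3 plan.py .4157 .330 .0315 .19
```

```text
time_s: 17.8
tool_pos: [0.4146, 0.33, 0.0367]
ee_rot: [-0.001, 0.637, 0.771, -0.002]
wrist_force: [-0.0, -0.5, 0.2]
grip_width: 0.021
finger_force: 12.0
time_s: 18.13
tool_pos: [0.4163, 0.3321, 0.0367]
ee_rot: [0.0, 0.636, 0.772, 0.001]
wrist_force: [0.7, 0.5, -0.1]
grip_width: 0.021
finger_force: 12.0
shift [-0.008 -0.004  0.021] turn [ 0.002 -0.001  0.003] at [0.4163 0.3321 0.0367] w 0.021 F [ 0.7  0.5 -0.1] t 18.13
```

```bash
python3 -m handwheel '[[-0.004,0,0.008,0,0,0],[-0.004,0,0.014,0,0,0],[-0.004,0,0.014,0,0,0],[-0.004,0,0.014,0,0,0]]';  python3 -m handwheel '[[0,0,0.004,0,0,0],[0,0,0.006,0,0,0],[0,0,0.006,0,0,0],[0,0,0.006,0,0,0]]'
```

```text
time_s: 18.47
tool_pos: [0.4156, 0.3307, 0.0321]
ee_rot: [-0.0, 0.636, 0.772, -0.0]
wrist_force: [-0.2, 0.8, -0.6]
grip_width: 0.0208
finger_force: 12.0
time_s: 18.8
tool_pos: [0.4159, 0.331, 0.0316]
ee_rot: [-0.0, 0.636, 0.772, 0.0]
wrist_force: [-1.7, -2.0, 5.6]
grip_width: 0.0207
finger_force: 12.0
```

Contact is felt at 5.6 N. I'll release, retreat and look.

```bash
python3 -m handwheel '[[0,0,-0.002,0,0,0],[0,0,-0.003,0,0,0],[0,0,-0.003,0,0,0],[0,0,-0.003,0,0,0]]' 0.6; python3 -m handwheel '[[0,0,-0.06,0,0,0],[0,0,-0.14,0,0,0],[0,0,-0.22,0,0,0],[0,0,-0.3,0,0,0],[0,0,-0.38,0,0,0],[0,0,-0.46,0,0,0],[0,0,-0.5,0,0,0],[0,0,-0.5,0,0,0]]' 0.5; python3 - <<'E'
from h import *
d=shot("top");P=cloud(d)
for s in((0,8),(170,180)):
    try: print(hue(d,P,*s,(.415,.05),(.33,.05),(.03,.08)))
    except ValueError: print("none")
E
python3 plan.py .434 -.035 .15 .19
```

```text
time_s: 19.13
tool_pos: [0.4157, 0.3307, 0.0313]
ee_rot: [-0.0, 0.636, 0.772, -0.0]
wrist_force: [0.4, -0.1, 1.0]
grip_width: 0.0375
finger_force: 0.0
time_s: 19.8
tool_pos: [0.4175, 0.3318, 0.1591]
ee_rot: [0.001, 0.636, 0.772, 0.003]
wrist_force: [-0.5, -0.3, -0.0]
grip_width: 0.0467
finger_force: 0.0
none
none
shift [-1.451 -0.211  0.028] turn [ 0.003 -0.001  0.003] at [0.4165 0.3312 0.1573] w 0.0468 F [-0.8 -0.2  0.3] t 19.85
```

```bash
python3 -m handwheel '[[-0.1,-0.01,0,0,0,0],[-0.25,-0.04,0,0,0,0],[-0.4,-0.06,0,0,0,0],[-0.55,-0.08,0,0,0,0],[-0.7,-0.1,0,0,0,0],[-0.85,-0.12,0,0,0,0],[-0.95,-0.138,0,0,0,0],[-0.95,-0.138,0,0,0,0]]'; python3 -m handwheel '[[-0.08,-0.01,0,0,0,0],[-0.2,-0.03,0,0,0,0],[-0.33,-0.05,0,0,0,0],[-0.43,-0.06,0,0,0,0],[-0.485,-0.07,0,0,0,0],[-0.5,-0.072,0,0,0,0],[-0.5,-0.072,0,0,0,0],[-0.5,-0.072,0,0,0,0]]'; python3 plan.py .434 -.035 .03 .19; python3 - <<'E'
from h import *
d=shot("top","t8");P=cloud(d)
for s in((0,8),(170,180)):
    try: print(hue(d,P,*s,(.415,.05),(.33,.05),(.03,.08)))
    except ValueError: print("none")
d=shot("wrist");P=cloud(d);print(hue(d,P,50,80,(.43,.04),(-.035,.025),(.03,.08)))
E
```

```text
time_s: 20.52
tool_pos: [0.426, 0.0872, 0.1546]
ee_rot: [-0.001, 0.638, 0.77, -0.002]
wrist_force: [0.0, -0.8, -0.1]
grip_width: 0.0469
finger_force: 0.0
time_s: 21.18
tool_pos: [0.4328, -0.034, 0.1555]
ee_rot: [-0.001, 0.636, 0.772, -0.0]
wrist_force: [0.1, 0.8, 0.0]
grip_width: 0.0472
finger_force: 0.0
shift [-0.005  0.005  0.502] turn [-0.002 -0.002  0.003] at [ 0.4328 -0.034   0.1555] w 0.0472 F [0.1 0.8 0. ] t 21.18
(array([0.4167, 0.3306, 0.0534]), array([0.4162, 0.3308, 0.0533]), array([0.015, 0.017, 0.013]), 28)
none
(array([ 0.4342, -0.0344,  0.053 ]), array([ 0.4337, -0.0341,  0.0533]), array([0.016, 0.017, 0.005]), 304)
```

The red vial stands at (.4165,.3307), cap height 0.053. Now I'll grasp the green one.

```bash
python3 -m handwheel '[[0,0.004,0.07,0,0,0],[0,0.004,0.15,0,0,0],[0,0.004,0.23,0,0,0],[0,0.004,0.31,0,0,0],[0,0.004,0.38,0,0,0],[0,0.004,0.44,0,0,0],[0,0.004,0.49,0,0,0],[0,0.004,0.495,0,0,0]]'; python3 -m handwheel '[[0,0,0,0,0,0],[0,0,0,0,0,0],[0,0,0,0,0,0],[0,0,0,0,0,0],[0,0,0,0,0,0],[0,0,0,0,0,0]]' 1 12; python3 -m handwheel '[[0,0,-0.06,0,0,0],[0,0,-0.14,0,0,0],[0,0,-0.22,0,0,0],[0,0,-0.3,0,0,0],[0,0,-0.38,0,0,0],[0,0,-0.46,0,0,0],[0,0,-0.5,0,0,0],[0,0,-0.5,0,0,0]]'; python3 plan.py .4493 .159 .16 .19
```

```text
time_s: 21.95
tool_pos: [0.4321, -0.0332, 0.0304]
ee_rot: [-0.002, 0.635, 0.772, -0.001]
wrist_force: [-0.8, -0.0, 0.5]
grip_width: 0.0466
finger_force: 0.0
time_s: 22.45
tool_pos: [0.4353, -0.0351, 0.0336]
ee_rot: [0.001, 0.636, 0.772, 0.0]
wrist_force: [-0.0, 1.0, 2.6]
grip_width: 0.0209
finger_force: 12.0
time_s: 23.12
tool_pos: [0.4363, -0.0355, 0.1603]
ee_rot: [0.003, 0.636, 0.772, 0.001]
wrist_force: [0.9, -0.2, -0.9]
grip_width: 0.0208
finger_force: 12.0
shift [0.754 0.199 0.   ] turn [0.007 0.003 0.002] at [ 0.4363 -0.0355  0.1603] w 0.0208 F [ 0.9 -0.2 -0.9] t 23.12
```

```bash
python3 -m handwheel '[[0.08,0.02,0,0,0,0],[0.2,0.05,0,0,0,0],[0.35,0.09,0,0,0,0],[0.5,0.13,0,0,0,0],[0.62,0.165,0,0,0,0],[0.71,0.19,0,0,0,0],[0.75,0.199,0,0,0,0],[0.75,0.199,0,0,0,0]]'; python3 -m handwheel '[[0,0,0,0,0,0],[0,0,0,0,0,0]]';python3 plan.py .4493 .159 .034 .19
```

```text
time_s: 23.78
tool_pos: [0.4464, 0.16, 0.1564]
ee_rot: [-0.001, 0.635, 0.773, -0.001]
wrist_force: [-0.2, -1.3, -0.0]
grip_width: 0.0206
finger_force: 12.0
time_s: 23.95
tool_pos: [0.447, 0.1574, 0.157]
ee_rot: [-0.0, 0.636, 0.771, -0.001]
wrist_force: [-0.0, -1.1, 0.7]
grip_width: 0.0208
finger_force: 12.0
shift [0.005 0.011 0.492] turn [-0.002  0.001  0.001] at [0.447  0.1574 0.157 ] w 0.0208 F [-0.  -1.1  0.7] t 23.95
```

```bash
python3 -m handwheel '[[0.003,0.008,0.07,0,0,0],[0.003,0.008,0.15,0,0,0],[0.003,0.008,0.23,0,0,0],[0.003,0.008,0.31,0,0,0],[0.003,0.008,0.39,0,0,0],[0.003,0.008,0.45,0,0,0],[0.003,0.008,0.475,0,0,0],[0.003,0.008,0.48,0,0,0]]'; python3 -m handwheel '[[0,0,0.004,0,0,0],[0,0,0.006,0,0,0],[0,0,0.006,0,0,0],[0,0,0.006,0,0,0]]'; python3 plan.py .4493 .159 .0335 .19
```

```text
time_s: 24.62
tool_pos: [0.448, 0.1582, 0.0363]
ee_rot: [-0.001, 0.637, 0.771, -0.001]
wrist_force: [-0.4, 0.4, -0.2]
grip_width: 0.0207
finger_force: 12.0
time_s: 24.95
tool_pos: [0.4502, 0.1598, 0.0372]
ee_rot: [0.001, 0.636, 0.772, 0.001]
wrist_force: [-0.8, 0.3, -0.9]
grip_width: 0.0206
finger_force: 12.0
shift [-0.003 -0.004  0.015] turn [0.003 0.    0.003] at [0.4502 0.1598 0.0372] w 0.0206 F [-0.8  0.3 -0.9] t 24.95
```

```bash
python3 -m handwheel '[[0,0,0.006,0,0,0],[0,0,0.01,0,0,0],[0,0,0.01,0,0,0],[0,0,0.01,0,0,0]]';  python3 -m handwheel '[[0,0,0.004,0,0,0],[0,0,0.006,0,0,0],[0,0,0.006,0,0,0],[0,0,0.006,0,0,0]]'
```

```text
time_s: 25.28
tool_pos: [0.4491, 0.1598, 0.0337]
ee_rot: [-0.0, 0.636, 0.772, -0.0]
wrist_force: [0.2, 1.1, 0.3]
grip_width: 0.0206
finger_force: 12.0
time_s: 25.62
tool_pos: [0.4494, 0.1599, 0.0335]
ee_rot: [-0.0, 0.636, 0.772, -0.0]
wrist_force: [-4.8, -0.3, 9.3]
grip_width: 0.021
finger_force: 12.0
```

Contact again. I'll release, retreat and move aside for a full check.

```bash
python3 -m handwheel '[[0,0,-0.003,0,0,0],[0,0,-0.005,0,0,0],[0,0,-0.005,0,0,0],[0,0,-0.005,0,0,0]]' 0.6; python3 -m handwheel '[[0,0,-0.06,0,0,0],[0,0,-0.14,0,0,0],[0,0,-0.22,0,0,0],[0,0,-0.3,0,0,0],[0,0,-0.4,0,0,0],[0,0,-0.54,0,0,0],[0,0,-0.7,0,0,0],[0,0,-0.7,0,0,0]]'; python3 -m handwheel '[[-0.15,0,0,0,0,0],[-0.3,0,0,0,0,0],[-0.45,0,0,0,0,0],[-0.6,0,0,0,0,0],[-0.75,0,0,0,0,0],[-0.8,0,0,0,0,0],[-0.8,0,0,0,0,0],[-0.8,0,0,0,0,0]]'; python3 - <<'E'
from h import *
T={}
for n in("top","side"):
    d=shot(n,n+"9");P=cloud(d);print(n)
    if n=="top":cv2.imwrite("pics/t9c.png",cv2.resize(d["frame"][180:320,160:480,::-1],None,fx=2.5,fy=2.5))
    for nm,a in dict(red=(0,8,(.416,.03),(.33,.03),(.03,.08)),grn=(50,80,(.449,.03),(.16,.03),(.03,.08)),yel=(18,38,(.533,.06),(-.319,.05),(.062,.1)),tg=(50,80,(.65,.07),(.39,.07),(.003,.05))).items():
        try: print(nm,hue(d,P,*a))
        except ValueError: print(nm,"none")
    print("trough",rect(P,(.433,.055),(.2445,.06),(.02,.035)));print("carton",rect(P,(.533,.08),(-.319,.06),(.05,.068)))
    b=(abs(P[...,0]-.42)<.04)&(abs(P[...,1]+.135)<.022)&(P[...,2]>.035)&(P[...,2]<.08);print("white",P[b].mean(0).round(4),len(P[b]))
E
```

```text
time_s: 25.95
tool_pos: [0.4491, 0.1597, 0.0333]
ee_rot: [-0.0, 0.636, 0.772, -0.0]
wrist_force: [0.3, -0.2, -0.7]
grip_width: 0.0372
finger_force: 0.0
time_s: 26.62
tool_pos: [0.4545, 0.1607, 0.2166]
ee_rot: [0.005, 0.636, 0.772, 0.006]
wrist_force: [1.4, -0.8, 0.7]
grip_width: 0.0374
finger_force: 0.0
time_s: 27.28
tool_pos: [0.4871, -0.0364, 0.2079]
ee_rot: [-0.001, 0.637, 0.771, 0.0]
wrist_force: [0.3, 0.2, 0.3]
grip_width: 0.0375
finger_force: 0.0
top
red (array([0.4154, 0.3305, 0.055 ]), array([0.4158, 0.3307, 0.0548]), array([0.015, 0.016, 0.012]), 28)
grn (array([0.4517, 0.16  , 0.0535]), array([0.4515, 0.1592, 0.0548]), array([0.017, 0.016, 0.02 ]), 28)
yel (array([ 0.5313, -0.3206,  0.0725]), array([ 0.5308, -0.3191,  0.074 ]), array([0.048, 0.053, 0.018]), 129)
tg (array([0.6532, 0.3896, 0.0163]), array([0.6502, 0.3866, 0.0183]), array([0.066, 0.067, 0.026]), 252)
trough (array([450.7, 245.2]), array([ 80.2, 112.4]), 'long-axis yaw from +y (ccw rad)', 0.164, 211, 'zmed', np.float64(0.0249))
carton (array([ 533.6, -319.6]), array([118. ,  69.2]), 'long-axis yaw from +y (ccw
[... 172 characters left out ...]
1]), 36)
grn (array([0.4491, 0.1567, 0.0531]), array([0.4493, 0.1559, 0.0532]), array([0.013, 0.012, 0.01 ]), 30)
yel (array([ 0.5303, -0.3185,  0.0695]), array([ 0.5285, -0.3229,  0.0721]), array([0.053, 0.053, 0.013]), 590)
tg (array([0.644 , 0.3895, 0.0127]), array([0.635 , 0.3791, 0.0147]), array([0.046, 0.064, 0.019]), 115)
trough (array([435. , 244.2]), array([ 47.8, 113.5]), 'long-axis yaw from +y (ccw rad)', 0.207, 211, 'zmed', np.float64(0.0253))
carton (array([ 531.6, -317.8]), array([116.9,  65.9]), 'long-axis yaw from +y (ccw rad)', -1.352, 2076, 'zmed', np.float64(0.0606))
white [ 0.4291 -0.1369  0.0481] 143<stdin>:10: RuntimeWarning: Mean of empty slice.
  ret = um.true_divide(
```

View pics/t9c.png

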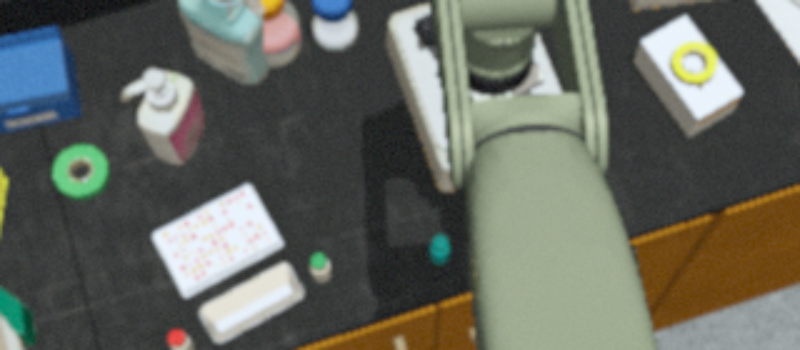

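View pics/side9.png

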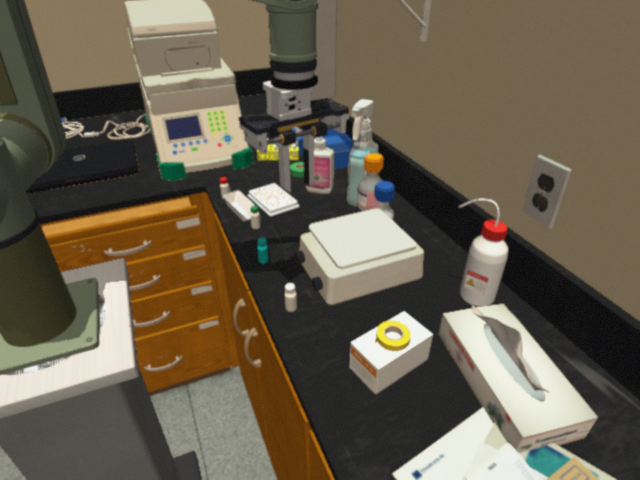

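In the top crop, the trough at (250,300) sits in front of the plate, with the red vial at (177,340) and the green at (320,265). The tape at (693,63) is on the carton. In the side view, the white vial (290,297) and the carton haven't moved.

```bash
python3 -c "
from cell import bot
print(bot.job_done())"
```

```text
the job is handed in; nothing more can be done
None
```

The bench is set and the job handed in at about 27 s of the 96 s, verdict not shown: by camera the trough is about 23 mm from the plate, both vials about 20 mm off its ends, the tape within about 3 mm of the carton's middle, and the four fixed items unmoved.

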